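# Clear the spice caddy off the hob with its free-running basket balanced

### The job

Clear the spice caddy off the hob: pick it up by its carrying bar and carry it, nearly level, to over the middle of the round placemat, never letting its free-running basket run against either end stop. While you hold the caddy clear above the placemat, bring the basket to the middle of the caddy, right under the bar, and keep it there steadily for at least five seconds. Then set the caddy down gently on the middle of the placemat and let go, with the basket still at rest in the middle and the other things on the counter left alone.

Things in the scene. Friction and masses are not known exactly. Their poses are not given: they have to be found in the camera images.
- caddy: spice caddy: wooden tray with a carrying bar; about 0.45 kg without its basket; at the start flat on the black hob. Board 165 mm (its x) by 300 mm (its y), 8 mm thick; origin at the centre of the underside, z up. A lip 6 mm thick runs all round, its top 22 mm above the underside. Steel uprights 24 mm wide, rising from the middle of the long sides, carry the bar.
- caddy_bar (a point): centre of the caddy's wooden carrying bar, where to grip: 125 mm above the caddy's underside, over its middle. The bar runs along the caddy's x, is 20 mm wide (along y) and 30 mm high; 165 mm of it are free between the uprights. The basket runs below it with 35 mm to spare.
- basket (a joint): place of the steel basket along the caddy's y, m: 0 in the middle (under the bar), -0.09 and 0.09 against the rubber end stops. It runs freely on ball-bearing runners: acceleration along the caddy = g times tilt (rad, downhill) minus the caddy's own acceleration; friction 0.005 N (starts at a tilt of about 0.002 rad), damping 0.12 N s/m. Starts at rest between -0.048 and -0.022.
- basket_top (a point): point on the centre line of the basket, at the top of its jars, 75 mm above the caddy's underside. The basket is 130 mm (x) by 90 mm (y), with six amber jars with black caps fixed in it; nominally 0.24 kg, really 0.17 to 0.31 kg. It cannot leave its runners. Its weight off the middle tips the held caddy a little in the grip.
- placemat: round grey woven placemat, 360 mm across, 5 mm thick, fixed to the counter; origin at the centre of its underside, on the counter (z = 0)
- hob: flat black glass hob plate let onto the counter, 500 mm (x) by 560 mm (y), 6 mm thick, cold; origin at the centre of its underside (z = 0)
- mug_a: one of two black mugs, 80 mm across, 95 mm tall; leave it alone. Origin at the centre of its underside
- mug_b: the other black mug, 80 mm across, 95 mm tall; leave it alone. Origin at the centre of its underside
- sugar_jar: glass jar with a metal cap, 72 mm across, 100 mm tall; leave it alone. Origin at the centre of its underside
- pepper_pot: small clear pot with a metal cap, 48 mm across, 80 mm tall; leave it alone. Origin at the centre of its underside
- cereal_bowl: white bowl, 130 mm across, 55 mm tall; leave it alone. Origin at the centre of its underside

How it is judged:
By the outcome, as a careful person would: the job done as asked, in the order asked, and still so for the second after the job is handed in, with the robot touching nothing.
It also fails if it takes over 66 s, if anything falls off the work surface, if the arm or the gripper's body presses on something with over 40 N, if the wrist force passes 120 N, or if a joint passes its speed limit or range.

### The arm

A 6-joint arm with a two-finger parallel gripper is mounted at the origin on the work surface. World frame = base frame: x ahead of the robot, y to its left, z up, the work surface at z = 0. Lengths are in m, angles in rad, forces in N, time in s.
With the tool pointing down it reaches from about 0.325 to 0.9 m from the base axis. Payload 6.1 kg.
Tool frame: the origin (TCP) lies between the finger pads; the fingertips stand 14 mm ahead of it and the grasp point (between the pads) lies 5 mm behind it (arm.tips_ahead is the distance from the TCP to the fingertips, in m); z points along the fingers, y is the direction in which the jaws open and shut (so a half turn about z gives the same grasp; the last joint's range is limited). The gripper opens to 87 mm and grips with 3 to 60 N. Pads are 19 mm wide; open, the fingers measure 117 mm over their backs; the gripper's body (75 mm by 190 mm) begins 51 mm behind the grasp point.
Start: joints at [0.976, 0.22, 1.526, -0, 1.395, -0.126], TCP at [0.282, 0.558, 0.237] pointing down, gripper open.
Joint ranges: [-2.98, 2.98], [-0.91, 2.08], [0.09, 2.57], [-1.24, 4.39], [0.2, 2.65], [-2.68, 2.68]. Speed limits (rad/s): [2.57, 2.57, 3.01, 3.14, 3.14, 3.14].

### API

Orientations are given as a unit quaternion [x, y, z, w].
In Python, from plant import arm, viewer gives the robot as it stands.
- The arm moves only by the tool apply_moves, never from a script. Its argument "increments" is a list of rows, each a list of 7 numbers: the turn, a rotation vector about the tool's x, y, z in degrees, then the shift along the tool's x, y, z in m, then the closure, from 0 (fully open) to 1 (shut). A call has 1 to 10 rows; each row is the pose to reach, as a shift and turn from the pose commanded when the call began, along the tool's axes at that moment; what a row does not reach only later rows make up. A row lasts 1/8 s, in which the tool goes at most 62.5 mm and 10.7 degrees, less where a joint would pass 70% of its speed; a pose out of reach is approached as far as the arm can. A call with a gripper value outside its range is refused whole. The fingers move at their own pace and stop on an object; "grip_force" is the grip in N (left out, the last holds). Time passes only in rows, so rows that repeat a pose let the fingers close. It gives the time, the measured TCP pose, the force and the opening at its end, in the units of the state.
- arm.read_state(): the state, without advancing time (a new reading comes with each control period).
- viewer.grab_frame(name): name is "scene" or "top" or "wrist"; returns the picture (420x560x3 uint8, red, green, blue); there is no depth.
- viewer.camera_params(name): a dict with "mtx" (3x3 intrinsics, pixels), "camera_from_world" (4x4, takes a point from world to camera coordinates). Camera axes: x right, y up, looking along -z (the intrinsics and any distortion apply to the point x, -y, -z); pixel columns grow to the right and rows downward; lengths in m; the calibration is good to about 2 mm. A picture is of the moment at which its call begins: read the wrist's pose just before it. camera_params takes no time and is no camera call; for the wrist camera it gives the pose at the moment of the call.
- arm.sign_off(): hands the job in, once; it reports no verdict.
The state is a dict: "clock": time; "qpos": joint angles; "qvel": joint speeds; "effort": joint torques, N m; "tool_pos": TCP position; "tcp_rot": TCP orientation; "force": force on the tool from outside, world axes, zero at the start; "ft_torque": the same for the moment, N m; "opening": finger opening in m.
Only numpy, scipy, OpenCV 4.12 (cv2) and the standard library are available. Lean on these libraries where they do the work, as an engineer would, in place of code of your own. Each camera call takes 0.05 s, during which the arm holds its last target. There are 200 camera calls.

## Working session

There is one attempt and no reset: what is moved stays moved. The work goes in short steps, Python scripts to look and compute and a tool call to move; the robot and the scene stay as the last step left them, time stands still between calls to the robot, and variables do not carry over. Pictures are saved under pics/ and viewed, about 8 in all and at most 12, crops included, and the job is handed in when it is done.

Besides the shell and the picture viewer there is one more tool, called by a JSON object that holds its "op" and its "data". apply_moves: Moves the arm, as the interface text tells. Its arguments: {"type":"object","properties":{"increments":{"type":"array"},"grip_force":{"type":"number"}},"required":["increments"]}

```bash
mkdir -p pics; ls; python3 - <<'E'
from plant import arm, viewer
import cv2,numpy as np
s=arm.read_state(); print({k:np.round(v,4).tolist() for k,v in s.items()})
for n in("scene","top"):
    p=viewer.camera_params(n); print(n,{k:np.round(v,4).tolist() for k,v in p.items()})
    cv2.imwrite(f"pics/{n}0.png",viewer.grab_frame(n)[:,:,::-1])
E
```

```text
pics
{'clock': 0.0, 'qpos': [0.9759, 0.2212, 1.5276, -0.0, 1.3947, -0.1261], 'qvel': [-0.0004, -0.0, -0.0, -0.0005, 0.0004, -0.0016], 'effort': [-0.0007, -49.4622, -38.7373, 0.0698, 0.057, -0.0001], 'tool_pos': [0.2821, 0.5571, 0.2354], 'tcp_rot': [0.2323, 0.9727, -0.0009, -0.0003], 'force': [-0.0145, -0.3417, 0.1983], 'ft_torque': [0.0042, 0.0019, 0.0153], 'opening': 0.0868}
scene {'mtx': [[451.1679, 0.0, 279.6609], [0.0, 451.1679, 210.5964], [0.0, 0.0, 1.0]], 'camera_from_world': [[0.494, 0.8694, -0.0029, -0.3483], [-0.6632, 0.3789, 0.6455, 0.2887], [0.5623, -0.317, 0.7638, -1.5773], [0.0, 0.0, 0.0, 1.0]]}
top {'mtx': [[416.6241, 0.0, 283.1326], [0.0, 416.6241, 214.3186], [0.0, 0.0, 1.0]], 'camera_from_world': [[0.0287, -0.9996, 0.0062, 0.0316], [0.9909, 0.0293, 0.1314, -0.561], [-0.1315, 0.0024, 0.9913, -1.1082], [0.0, 0.0, 0.0, 1.0]]}
```

View pics/scene0.png

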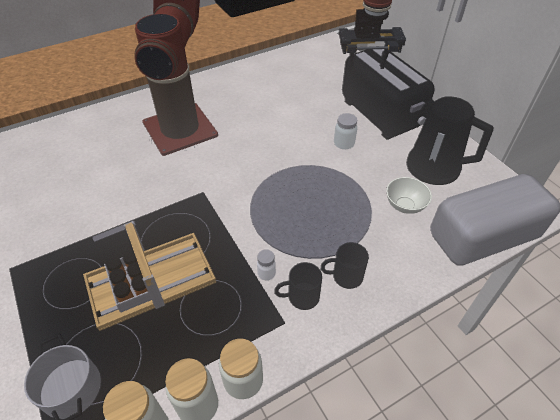

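View pics/top0.png

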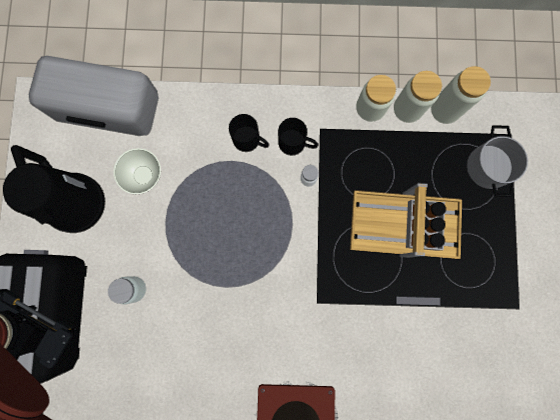

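The scene view shows the caddy on the hob at about (150,280) with its basket on the left. In the top view the caddy is at about (407,226), the mat at about (229,224), and the pepper pot at (310,175). I'll enlarge the top view and fit the mat.

```bash
cat > h.py <<'E'
import numpy as np, cv2
from plant import arm, viewer
def cam(n):
    p=viewer.camera_params(n); return p["mtx"],np.array(p["camera_from_world"])
def proj(n,P,c=None):
    K,T=c or cam(n); q=np.atleast_2d(P)@T[:3,:3].T+T[:3,3]; q=q*[1,-1,-1]; u=q@np.array(K).T; return u[:,:2]/u[:,2:]
def ray(n,px,z,c=None):
    "pixel -> world at height z"
    K,T=c or cam(n); px=np.atleast_2d(px).astype(float)
    d=np.c_[px,np.ones(len(px))]@np.linalg.inv(K).T*[1,-1,-1]; R=T[:3,:3]; C=-R.T@T[:3,3]; d=d@R
    return C+d*((z-C[2])/d[:,2])[:,None]
E
python3 - <<'E'
from h import *
im=cv2.imread("pics/top0.png")
x0,y0,w,h=340,175,135,100
cv2.imwrite("pics/top0c.png",cv2.resize(im[y0:y0+h,x0:x0+w],None,fx=5.9,fy=5.9,interpolation=cv2.INTER_CUBIC))
im2=cv2.imread("pics/scene0.png")
cv2.imwrite("pics/sc0c.png",cv2.resize(im2[215:335,75:225],None,fx=5,fy=5,interpolation=cv2.INTER_CUBIC))
# mat
for n,img,seed in(("top",im,(229,224)),("scene",im2,(311,210))):
    b=cv2.GaussianBlur(img,(5,5),0).astype(int); m=((b.max(2)<135)&(b.min(2)>60)).astype(np.uint8)
    _,l,st,ce=cv2.connectedComponentsWithStats(cv2.morphologyEx(m,cv2.MORPH_OPEN,np.ones((5,5))))
    k=l[seed[1],seed[0]]; c=max(cv2.findContours((l==k).astype(np.uint8),0,1)[0],key=len)[:,0]
    W=ray(n,c,0.005)[:,:2]; ctr,r=cv2.minEnclosingCircle(W.astype(np.float32))
    A=np.c_[2*W,np.ones(len(W))]; s=np.linalg.lstsq(A,(W**2).sum(1),rcond=None)[0]
    print(n,st[k],s[:2],np.sqrt(s[2]+s[0]**2+s[1]**2),ctr,r)
E
```

```text
top [  166   161   126   126 12452] [0.53664441 0.20097553] 0.17644839482929614 (0.5366237759590149, 0.20108632743358612) 0.17819124460220337
scene [ 251  166  120   92 8643] [0.53929909 0.19712017] 0.1752539927260002 (0.5414806604385376, 0.1988571137189865) 0.1791771948337555
```

View pics/top0c.png

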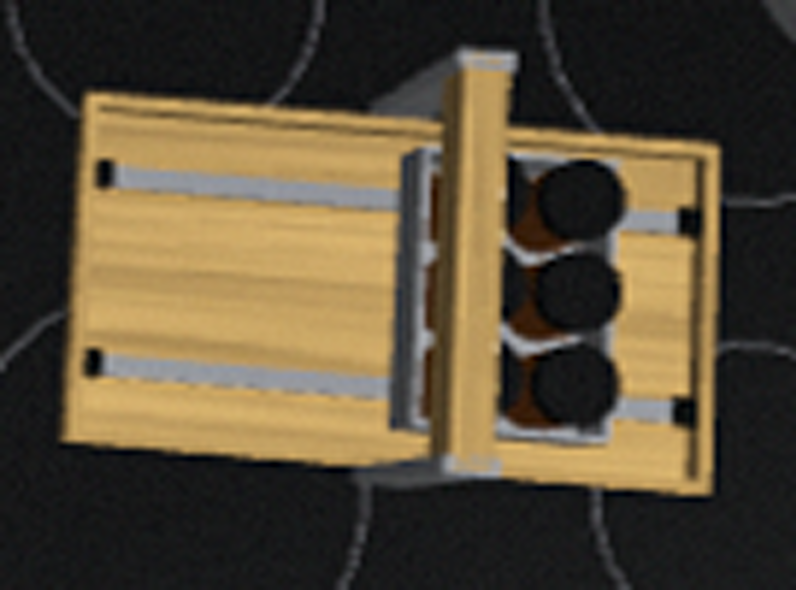

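View pics/sc0c.png

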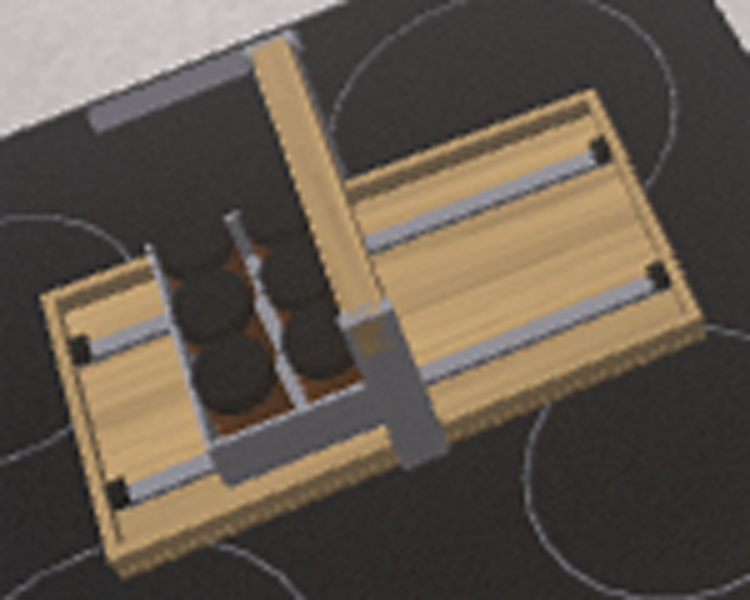

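```bash
cat >> h.py <<'E'
def caddyP(v,pts):
    x,y,a=v[:3]; c,s=np.cos(a),np.sin(a); pts=np.asarray(pts,float)
    return np.c_[x+c*pts[:,0]-s*pts[:,1], y+s*pts[:,0]+c*pts[:,1], 0.006+pts[:,2]]
E
python3 - <<'E'
from h import *
from scipy.optimize import least_squares
X,Y,Z=.0825,.15,.022
L=[[X,Y,Z],[X,-Y,Z],[-X,-Y,Z],[-X,Y,Z]]
tp=np.array([[85,93],[718,145],[712,493],[62,440]])/5.9+[340,175]
sc=np.array([[595,92],[42,297],[118,560],[703,318]])/5+[75,215]   # far-right, far-left, near-left, near-right
# scene: world +x is toward lower (down-right?) check with ray
print(ray("scene",sc,.028).round(3).tolist()); print(ray("top",tp,.028).round(3).tolist())
bt=np.array([[487,52],[470,472]])/5.9+[340,175]  # bar outer ends top
print("bar ends top",ray("top",bt,.146).round(3).tolist())
bs=np.array([[285,38],[363,312]])/5+[75,215]; print("bar scene",ray("scene",bs,.146).round(3).tolist())
print("caps top",ray("top",np.array([[580,200],[577,292],[574,386]])/5.9+[340,175],.081).round(3).tolist())
print("caps scene",ray("scene",np.array([[235,378],[213,303],[323,345],[305,272]])/5+[75,215],.081).round(3).tolist())
E
```

```text
[[0.476, -0.142, 0.028], [0.459, -0.44, 0.028], [0.623, -0.445, 0.028], [0.638, -0.15, 0.028]]
[[0.633, -0.149, 0.028], [0.617, -0.449, 0.028], [0.453, -0.442, 0.028], [0.469, -0.14, 0.028]]
bar ends top [[0.633, -0.3, 0.146], [0.455, -0.29, 0.146]]
bar scene [[0.461, -0.282, 0.146], [0.633, -0.3, 0.146]]
caps top [[0.581, -0.363, 0.081], [0.539, -0.361, 0.081], [0.497, -0.359, 0.081]]
caps scene [[0.591, -0.364, 0.081], [0.546, -0.361, 0.081], [0.595, -0.322, 0.081], [0.55, -0.317, 0.081]]
```

{"op": "apply_moves", "data": {"increments": [[0, 0, -2, -0.03, -0.031, 0, 0], [0, 0, -4.5, -0.07, -0.0725, 0, 0], [0, 0, -7, -0.11, -0.114, 0, 0], [0, 0, -9.5, -0.15, -0.155, 0, 0], [0, 0, -12, -0.19, -0.197, 0, 0], [0, 0, -14.5, -0.23, -0.238, 0, 0], [0, 0, -17, -0.27, -0.28, 0, 0], [0, 0, -19.5, -0.31, -0.321, 0, 0], [0, 0, -22, -0.35, -0.362, 0, 0], [0, 0, -23.7, -0.39, -0.404, 0, 0]]}}

```text
clock: 1.35
tool_pos: [0.4478, 0.0191, 0.2364]
tcp_rot: [0.027, 1.0, 0.0, 0.0]
force: [0.4, 0.1, -0.1]
opening: 0.0871
```

{"op": "apply_moves", "data": {"increments": [[0, 0, 0, -0.02, -0.056, 0, 0], [0, 0, 0, -0.041, -0.112, 0, 0], [0, 0, 0, -0.062, -0.168, 0, 0], [0, 0, 0, -0.083, -0.224, 0, 0], [0, 0, 0, -0.1, -0.27, 0, 0], [0, 0, 0, -0.11, -0.298, 0, 0], [0, 0, 0, -0.114, -0.308, 0, 0], [0, 0, 0, -0.114, -0.308, 0, 0]]}}

```text
clock: 2.35
tool_pos: [0.5444, -0.2926, 0.236]
tcp_rot: [0.028, 1.0, 0.0, -0.0]
force: [0.4, 0.3, -0.2]
opening: 0.0873
```

```bash
python3 - <<'E'
from h import *
s=arm.read_state(); print(s["clock"],s["tool_pos"],s["tcp_rot"],s["qpos"],np.abs(s["qvel"]).max())
c=cam("wrist"); a=viewer.grab_frame("wrist"); b=viewer.grab_frame("scene")
cv2.imwrite("pics/w1.png",a[:,:,::-1]); cv2.imwrite("pics/s1.png",b[:,:,::-1])
print(np.round(c[1],3).tolist())
print("expected bar ends px",proj("wrist",caddyP([.545,-.295,-.055],[[.0825,0,.14],[-.0825,0,.14]]),c).round(1).tolist())
print(np.array(c[0]).round(1).tolist(), "pot",ray("top",[[310,168],[292,120],[244,118]],.09).round(3).tolist())
E
```

```text
2.35 [ 0.54435889 -0.29257816  0.23597305] [ 2.78136211e-02  9.99612905e-01  4.72188937e-04 -4.69674416e-04] [-6.20842164e-01  2.05233924e-01  1.54522099e+00  2.62314189e-04
  1.39244449e+00 -2.13605077e+00] 0.02316741886338153
[[0.056, 0.998, 0.002, 0.259], [-0.964, 0.054, -0.259, 0.57], [-0.259, 0.013, 0.966, -0.245], [0.0, 0.0, 0.0, 1.0]]
expected bar ends px [[273.0, 330.0], [271.6, 94.9]]
[[368.5, 0.0, 279.1], [0.0, 368.5, 208.9], [0.0, 0.0, 1.0]] pot [[0.679, -0.02, 0.09], [0.81, 0.031, 0.09], [0.812, 0.161, 0.09]]
```

View pics/w1.png

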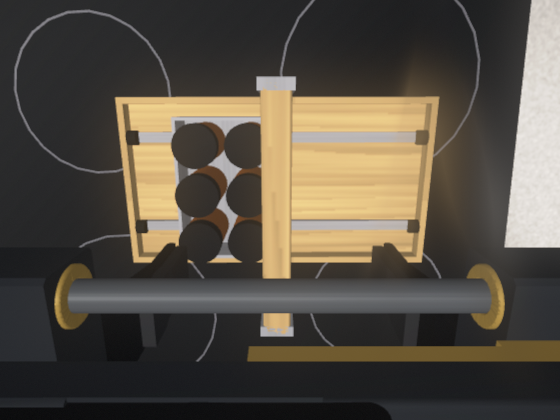

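{"op": "apply_moves", "data": {"increments": [[0, 0, 0, 0.0015, 0, 0.02, 0], [0, 0, 0, 0.0015, 0, 0.05, 0], [0, 0, 0, 0.0015, 0, 0.08, 0], [0, 0, 0, 0.0015, 0, 0.1, 0], [0, 0, 0, 0.0015, 0, 0.109, 0], [0, 0, 0, 0.0015, 0, 0.11, 0], [0, 0, 0, 0.0015, 0, 0.11, 0.3], [0, 0, 0, 0.0015, 0, 0.11, 0.6]], "grip_force": 40}}

```text
clock: 3.45
tool_pos: [0.5438, -0.2933, 0.1278]
tcp_rot: [0.028, 1.0, -0.001, 0.001]
force: [1.3, -0.4, 1.5]
opening: 0.0745
```

```bash
python3 - <<'E'
from h import *
s=arm.read_state(); print(s["clock"],s["tool_pos"],s["tcp_rot"],s["opening"],s["force"],s["ft_torque"])
a=viewer.grab_frame("wrist")
cv2.imwrite("pics/w2.png",a[:,:,::-1])
E
```

```text
3.45 [ 0.54377406 -0.29329444  0.12779523] [ 2.75868073e-02  9.99618863e-01 -6.07559112e-04  8.53439369e-04] 0.07454537125482989 [ 1.29969468 -0.44812439  1.51957009] [ 0.00086064 -0.04382506  0.01121878]
```

View pics/w2.png

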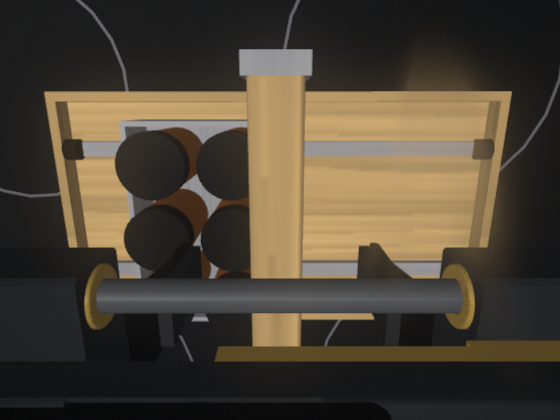

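The wrist view shows the whole tray: lip corners at (48,95) and (508,95), the basket rim's left edge at about (123,123), and the bar at columns 247–305. That's good enough for tracking, so I'll write a chroma-edge tracker.

```bash
python3 - <<'E'
import cv2,numpy as np
im=cv2.imread("pics/w2.png").astype(int); ch=im.max(2)-im.min(2)
np.set_printoptions(linewidth=250)
print("col 180",list(zip(range(86,160,2),ch[86:160:2,180])))
for r in(98,110,122,124,126,130,136): print(r,"L",ch[r,40:80:2],"\n rim",ch[r,108:140:2],"bar",ch[r,232:256:2],ch[r,296:324:2],"\n R",ch[r,480:520:2])
print("V",im[124,100:140:2].max(1))
E
```

```text
col 180 [(86, np.int64(9)), (88, np.int64(10)), (90, np.int64(9)), (92, np.int64(74)), (94, np.int64(82)), (96, np.int64(82)), (98, np.int64(81)), (100, np.int64(80)), (102, np.int64(81)), (104, np.int64(89)), (106, np.int64(87)), (108, np.int64(86)), (110, np.int64(85)), (112, np.int64(86)), (114, np.int64(88)), (116, np.int64(89)), (118, np.int64(89)), (120, np.int64(3)), (122, np.int64(3)), (124, np.int64(2)), (126, np.int64(2)), (128, np.int64(40)), (130, np.int64(43)), (132, np.int64(44)), (134, np.int64(44)), (136, np.int64(44)), (138, np.int64(43)), (140, np.int64(44)), (142, np.int64(23)), (144, np.int64(11)), (146, np.int64(9)), (148, np.int64(10)), (150, np.int64(10)), (152, np.int64(7)), (154, np.int64(5)), (156, np.int64(5)), (158, np.int64(4))]
98 L [ 5  6 26 80 80 79 80 81 81 82 82 82 82 81 82 82 82 82 83 82] 
 rim [84 84 84 83 84 83 83 83 83 83 83 83 83 83 83 82] bar [79 78 79 79 78 78 79 73 75 77 78 79] [83 84 79 66 58 84 84 84 83 83 83 82 83 82] 
 R [76 76 76 77 76 76 77 76 78 77 77 78 78 77 78 64  9  9  7  7]
110 L [ 7  6  7 26 79 79 79 80 57 38 38 44 43 41 71 89 89
[... 982 characters left out ...]
 R [82 83 84 58 58 58 57 53 56 76 77 77 77 55 13 12 12 12 10 10]
130 L [ 6  8  8  7  9 55 80 79 79 79 40 38 42 44 43 52 87 87 86 87] 
 rim [87 87 86 87 87 87 22  2  2  6  7  7  6  7  6  7] bar [31 33 35 38 44 47 47 48 71 77 79 80] [85 87 77 65 66 85 85 85 85 84 84 85 84 84] 
 R [81 82 78 57 59 58 54 54 63 77 77 77 77 21 13 13 12 11 11 11]
136 L [ 6  7  8  9 10 20 80 79 79 80 59 38 41 43 44 42 71 84 83 84] 
 rim [85 85 85 85 85 86 51  2  2  5  8 11 13 12 11 12] bar [12 12 14 14 14 14 15 17 69 77 79 80] [85 87 77 65 71 88 87 87 88 88 88 87 88 87] 
 R [78 78 67 58 58 58 55 53 73 77 77 76 64 15 14 14 12 12 11 10]
V [192 191 191 190 190 191 191 191 190 187 163 163 163 163 163 162 162 162 162 162]
```

{"op": "apply_moves", "data": {"increments": [[0, 0, 0, 0, 0, 0, 0.85], [0, 0, 0, 0, 0, 0, 1], [0, 0, 0, 0, 0, 0, 1], [0, 0, 0, 0, 0, 0, 1], [0, 0, 0, 0, 0, 0, 1], [0, 0, 0, 0, 0, 0, 1]], "grip_force": 40}}

```text
clock: 4.25
tool_pos: [0.5431, -0.2931, 0.1265]
tcp_rot: [0.028, 1.0, -0.0, -0.0]
force: [-0.4, -0.8, -1.1]
opening: 0.0198
```

```bash
cat >> h.py <<'E'
from scipy.spatial.transform import Rotation as Rn
def cross(v,i0,i1,th=45):
    "first crossing of th going from i0 to i1"
    st=1 if i1>i0 else -1; s0=v[i0]>th
    for i in range(i0,i1,st):
        if (v[i+st]>th)!=s0: return i+st*(v[i]-th)/(v[i]-v[i+st])
    return np.nan
def track(im):
    im=im.astype(float); ch=(im.max(2)-im.min(2)); v=ch[122:126].mean(0)
    bl=cross(v,276,225,); br=cross(v,276,330)      # bar neighbourhood
    lo=v<45
    def run(a,b):
        idx=np.where(lo[a:b])[0]+a; return (idx.min(),idx.max()) if len(idx)>3 else None
    L=R=np.nan
    r1=run(95,243); r2=run(318,462)
    if r1 and r1[0]>97: L=cross(v,r1[0],r1[0]-6)
    if r2 and r2[1]<460: R=cross(v,r2[1],r2[1]+6)
    i=np.where(v[20:90]>65)[0][0]+20; l0=cross(v,i,i-8,60)
    j=530-np.where(v[470:531][::-1]>65)[0][0]; l1=cross(v,j,j+8,60)
    return L,R,l0,l1
S=1.66 # px/mm at rim, refined later
def basket(t):
    L,R,l0,l1=t; c=(l0+l1)/2
    e=[]
    if np.isfinite(L) and L<243: e.append((L-c)/S+45)
    if np.isfinite(R) and R>318: e.append((R-c)/S-45)
    return (np.mean(e) if e else np.nan),e
def look(n=2,save=None):
    s=arm.read_state(); R=Rn.from_quat(s["tcp_rot"]).as_matrix()
    print("t %.2f"%s["clock"],"pos",np.round(s["tool_pos"],4),"tilt_x %.3f deg (+: basket to +y) tilt_y %.3f"%(np.degrees(-R[2,1]) if 0 else np.degrees(np.arcsin(-R[2,1])),np.degrees(np.arcsin(R[2,0]))),"F",np.round(s["force"],2),"M",np.round(s["ft_torque"],3))
    for k in range(n):
        tt=arm.read_state()["clock"]; im=viewer.grab_frame("wrist"); t=track(im); b,e=basket(t)
        print("  t %.3f b %.2f mm"%(tt,b),np.round(e,2),"L %.2f R %.2f lips %.2f %.2f"%t)
    if save: cv2.imwrite(save,im[:,:,::-1])
    return s
E
python3 - <<'E'
from h import *
print(track(cv2.imread("pics/w2.png")))
look(1,"pics/w3.png")
c=cam("wrist"); v=[.5435,-.2925,-.055]
for hr in(.03,.04,.05,.06): print(hr,proj("wrist",caddyP(v,[[-.065,-.045,hr],[-.065,.045,hr]]),c).round(1).tolist())
print(proj("wrist",caddyP(v,[[-.0825,-.15,.022],[-.0825,.15,.022],[-.0885,0,.14]]),c).round(1).tolist())
E
```

```text
(np.float64(118.65060240963855), nan, np.float64(49.12903225806452), np.float64(506.09550561797755))
t 4.25 pos [ 0.5431 -0.2931  0.1265] tilt_x 0.029 deg (+: basket to +y) tilt_y 0.000 F [-0.37 -0.75 -1.08] M [-0.203  0.009 -0.001]
  t 4.250 b -52.16 mm [-52.16] L 118.03 R nan lips 49.57 509.05
0.03 [[205.5, 123.2], [348.1, 123.1]]
0.04 [[202.3, 123.8], [351.1, 123.7]]
0.05 [[198.9, 124.4], [354.4, 124.3]]
0.06 [[195.1, 125.1], [358.0, 125.0]]
[[42.3, 94.7], [511.3, 94.5], [274.8, 61.2]]
```

{"op": "apply_moves", "data": {"increments": [[0.3, 0, 0, 0, 0, -0.001, 1], [0.6, 0, 0, 0, 0, -0.0025, 1], [0.6, 0, 0, 0, 0, -0.004, 1]]}}

```text
clock: 4.68
tool_pos: [0.5425, -0.292, 0.1296]
tcp_rot: [0.027, 1.0, -0.005, -0.001]
force: [0.3, -0.6, -6.5]
opening: 0.0197
```

```bash
sed -i 's/^S=1.66/S=1.75/' h.py; python3 -c "
from h import *
look(3)"
```

```text
t 4.67 pos [ 0.5425 -0.292   0.1296] tilt_x 0.531 deg (+: basket to +y) tilt_y 0.110 F [ 0.33 -0.64 -6.53] M [ 0.174  0.017 -0.008]
  t 4.675 b -46.23 mm [-46.23] L 119.95 R nan lips 49.94 509.24
  t 4.725 b -45.43 mm [-45.43] L 121.34 R nan lips 49.96 509.23
  t 4.775 b -44.59 mm [-44.59] L 122.80 R nan lips 49.97 509.22
```

{"op": "apply_moves", "data": {"increments": [[0, 0, 0, 0, 0, -0.006, 1], [0, 0, 0, 0, 0, -0.016, 1], [-0.3, 0, 0, 0, 0, -0.028, 1], [-0.6, 0, 0, 0, 0, -0.04, 1], [-0.6, 0, 0, 0, 0, -0.05, 1]]}}

```text
clock: 5.45
tool_pos: [0.5434, -0.2927, 0.182]
tcp_rot: [0.028, 1.0, -0.0, 0.001]
force: [0.5, -0.2, -6.5]
opening: 0.02
```

```bash
python3 -c "
from h import *
look(3,'pics/w4.png')"
```

```text
t 5.45 pos [ 0.5434 -0.2927  0.182 ] tilt_x 0.038 deg (+: basket to +y) tilt_y -0.062 F [ 0.46 -0.21 -6.46] M [ 0.054  0.042 -0.026]
  t 5.450 b -28.18 mm [-28.18] L 151.40 R nan lips 49.88 509.06
  t 5.500 b -26.62 mm [-26.62] L 153.96 R nan lips 49.71 508.89
  t 5.550 b -25.77 mm [-25.77] L 155.65 R nan lips 49.92 509.05
```

```bash
cat > sim.py <<'E'
import numpy as np
def sim(b,v,tilt,t0=0.0,k=0.0,acc=None,fr=.023,d=.55,prev=None,lag=.08,dt=.005):
    "b m, v m/s, tilt deg absolute per row(1/8 s, ramped), acc caddy accel per row; k deg/mm tip"
    out=[]; th=tilt[0] if prev is None else prev; p=th
    for i,T in enumerate(tilt):
        a=0 if acc is None else acc[i]
        for j in range(25):
            ref=p+(T-p)*(j+1)/25; th+=(ref-th)*dt/lag
            f=9.81*np.radians(th+t0+k*b*1e3)-a-d*v
            if abs(v)<1e-4 and abs(f)<fr: v=0;continue
            nv=v+(f-np.sign(v if abs(v)>=1e-4 else f)*fr)*dt
            v=0 if nv*v<0 else nv; b+=v*dt
        p=T; out.append((round(b*1e3,1),round(v*1e3,1)))
    return out
E
python3 - <<'E'
from sim import *
for k in(0,.002,.004): print(k,sim(-.0446,.0165,[.6,.6,.3,0,0,0,0],prev=.6,k=k))
for k in(0,.003): print(k,sim(-.0258,.022,[.2,.4,.4,.2,0,0,-.1,-.1],prev=0,k=k),sim(-.0258,.022,[.2,.3,.3,.1,0,0,0,0,0,0],prev=0,k=k))
E
```

```text
0 [(np.float64(-42.0), np.float64(25.0)), (np.float64(-38.3), np.float64(33.0)), (np.float64(-33.8), np.float64(39.2)), (np.float64(-28.7), np.float64(40.1)), (np.float64(-23.9), np.float64(36.3)), (np.float64(-19.7), np.float64(31.5)), (np.float64(-16.1), np.float64(26.7))]
0.002 [(np.float64(-42.1), np.float64(23.2)), (np.float64(-38.8), np.float64(29.7)), (np.float64(-34.7), np.float64(34.5)), (np.float64(-30.3), np.float64(34.4)), (np.float64(-26.3), np.float64(29.9)), (np.float64(-22.9), np.float64(24.4)), (np.float64(-20.2), np.float64(19.2))]
0.004 [(np.float64(-42.2), np.float64(21.4)), (np.float64(-39.2), np.float64(26.3)), (np.float64(-35.7), np.float64(29.8)), (np.float64(-32.0), np.float64(28.5)), (np.float64(-28.7), np.float64(23.0)), (np.float64(-26.3), np.float64(16.8)), (np.float64(-24.6), np.float64(10.8))]
0 [(np.float64(-23.3), np.float64(18.6)), (np.float64(-21.0), np.float64(18.7)), (np.float64(-18.5), np.float64(21.8)), (np.float64(-15.5), np.float64(24.8)), (np.float64(-12.4), np.float64(24.5)), (np.float64(-9.6), np.float64(21.2)), (np.float64(-7.2), np.float6
[... 410 characters left out ...]
0), np.float64(2.1))]
0.003 [(np.float64(-23.4), np.float64(17.1)), (np.float64(-21.4), np.float64(15.9)), (np.float64(-19.3), np.float64(17.9)), (np.float64(-16.9), np.float64(20.0)), (np.float64(-14.4), np.float64(19.1)), (np.float64(-12.3), np.float64(15.3)), (np.float64(-10.6), np.float64(10.6)), (np.float64(-9.7), np.float64(4.9))] [(np.float64(-23.4), np.float64(17.1)), (np.float64(-21.4), np.float64(15.4)), (np.float64(-19.5), np.float64(15.9)), (np.float64(-17.4), np.float64(16.1)), (np.float64(-15.5), np.float64(13.8)), (np.float64(-14.1), np.float64(9.8)), (np.float64(-13.1), np.float64(5.7)), (np.float64(-12.7), np.float64(1.7)), (np.float64(-12.6), 0.0), (np.float64(-12.6), 0.0)]
```

{"op": "apply_moves", "data": {"increments": [[0.3, 0, 0, 0, 0, -0.004, 1], [0.5, 0, 0, 0, 0, -0.012, 1], [0.5, 0, 0, 0, 0, -0.02, 1], [0.3, 0, 0, 0, 0, -0.026, 1], [0.1, 0, 0, 0, 0, -0.03, 1], [0, 0, 0, 0, 0, -0.03, 1]]}}

```text
clock: 6.35
tool_pos: [0.5433, -0.2925, 0.211]
tcp_rot: [0.028, 1.0, -0.0, 0.0]
force: [0.6, -0.1, -6.8]
opening: 0.0199
```

```bash
python3 -c "
from h import *
look(3,'pics/w5.png')
from sim import *
for k in(0,.0025): print(k,[(float(a),float(b)) for a,b in sim(-.0258,.022,[.3,.5,.5,.3,.1,0,0],prev=0,k=k)])"
```

```text
t 6.35 pos [ 0.5433 -0.2925  0.211 ] tilt_x 0.017 deg (+: basket to +y) tilt_y -0.040 F [ 0.56 -0.12 -6.83] M [ 0.054  0.035 -0.025]
  t 6.350 b -10.15 mm [ -9.9 -10.4] L 183.17 R 339.79 lips 49.68 508.80
  t 6.400 b -9.33 mm [-9.07 -9.59] L 184.63 R 341.22 lips 49.70 508.82
  t 6.450 b -8.55 mm [-8.31 -8.78] L 185.96 R 342.64 lips 49.70 508.81
0 [(-23.3, 19.1), (-20.8, 20.7), (-17.9, 25.7), (-14.4, 30.4), (-10.5, 31.8), (-6.6, 29.7), (-3.1, 25.6)]
0.0025 [(-23.4, 17.8), (-21.2, 18.3), (-18.6, 22.4), (-15.5, 26.5), (-12.1, 27.5), (-8.8, 25.1), (-5.9, 20.9)]
```

{"op": "apply_moves", "data": {"increments": [[0.47, 0, 0, 0, 0.0006, 0, 1], [0.47, 0, 0, 0.0002, 0.0025, 0, 1], [0.47, 0, 0, 0.0004, 0.0056, 0, 1], [0.47, 0, 0, 0.0007, 0.01, 0, 1], [0.47, 0, 0, 0.001, 0.0156, 0, 1], [0.47, 0, 0, 0.0015, 0.0225, 0, 1], [0.47, 0, 0, 0.002, 0.0306, 0, 1], [0.47, 0, 0, 0.0026, 0.04, 0, 1], [0, 0, 0, 0.0033, 0.05, 0, 1], [0, 0, 0, 0.0039, 0.06, 0, 1]]}}

```text
clock: 7.75
tool_pos: [0.5425, -0.2315, 0.2106]
tcp_rot: [0.028, 1.0, 0.0, 0.0]
force: [-0.2, -0.4, -7.1]
opening: 0.0198
```

```bash
sed -i 's/^S=1.75/S=1.74/' h.py; python3 -c "
from h import *
look(1,'pics/w6.png')"
```

```text
t 7.75 pos [ 0.5425 -0.2315  0.2106] tilt_x -0.009 deg (+: basket to +y) tilt_y -0.001 F [-0.21 -0.37 -7.14] M [0.021 0.06  0.05 ]
  t 7.750 b -5.69 mm [-5.68 -5.69] L 190.90 R 347.49 lips 49.70 508.47
```

{"op": "apply_moves", "data": {"increments": [[0, 0, 0, 0.0007, 0.01, 0, 1], [0, 0, 0, 0.0013, 0.02, 0, 1], [0, 0, 0, 0.002, 0.03, 0, 1], [0, 0, 0, 0.0026, 0.04, 0, 1], [0, 0, 0, 0.0033, 0.05, 0, 1], [0, 0, 0, 0.0039, 0.06, 0, 1], [0, 0, 0, 0.0046, 0.07, 0, 1], [0, 0, 0, 0.0052, 0.08, 0, 1], [0, 0, 0, 0.0059, 0.09, 0, 1], [0, 0, 0, 0.0065, 0.1, 0, 1]]}}

```text
clock: 9.05
tool_pos: [0.5416, -0.1313, 0.2106]
tcp_rot: [0.028, 1.0, -0.0, 0.0]
force: [0.3, -0.6, -5.7]
opening: 0.0194
```

```bash
python3 -c "
from h import *
look(1,'pics/w7.png')"
```

```text
t 9.05 pos [ 0.5416 -0.1313  0.2106] tilt_x 0.002 deg (+: basket to +y) tilt_y -0.002 F [ 0.32 -0.63 -5.68] M [0.045 0.003 0.03 ]
  t 9.050 b -2.08 mm [-2.13 -2.03] L 197.07 R 353.83 lips 49.68 508.47
```

{"op": "apply_moves", "data": {"increments": [[0, 0, 0, 0.0007, 0.01, 0, 1], [0, 0, 0, 0.0013, 0.02, 0, 1], [0, 0, 0, 0.002, 0.03, 0, 1], [0, 0, 0, 0.0026, 0.04, 0, 1], [0, 0, 0, 0.0033, 0.05, 0, 1], [0, 0, 0, 0.0039, 0.06, 0, 1], [0, 0, 0, 0.0046, 0.07, 0, 1], [0, 0, 0, 0.0052, 0.08, 0, 1], [0, 0, 0, 0.0059, 0.09, 0, 1], [0, 0, 0, 0.0065, 0.1, 0, 1]]}}

```text
clock: 10.35
tool_pos: [0.5406, -0.0311, 0.2105]
tcp_rot: [0.028, 1.0, 0.0, 0.0]
force: [0.6, 0.8, -6.4]
opening: 0.0192
```

{"op": "apply_moves", "data": {"increments": [[0, 0, 0, 0.0007, 0.01, 0, 1], [0, 0, 0, 0.0013, 0.02, 0, 1], [0, 0, 0, 0.002, 0.03, 0, 1], [0, 0, 0, 0.0026, 0.04, 0, 1], [0, 0, 0, 0.0033, 0.05, 0, 1], [0, 0, 0, 0.0039, 0.06, 0, 1], [0, 0, 0, 0.0046, 0.07, 0, 1], [0, 0, 0, 0.0052, 0.08, 0, 1], [0, 0, 0, 0.0059, 0.09, 0, 1], [0, 0, 0, 0.0065, 0.1, 0, 1]]}}

```text
clock: 11.6
tool_pos: [0.5396, 0.0691, 0.2105]
tcp_rot: [0.028, 1.0, -0.0, 0.0]
force: [0.2, -0.4, -5.9]
opening: 0.0195
```

```bash
python3 -c "
from h import *
look(1,'pics/w8.png')"
```

```text
t 11.60 pos [0.5396 0.0691 0.2105] tilt_x 0.001 deg (+: basket to +y) tilt_y -0.001 F [ 0.18 -0.39 -5.88] M [ 0.052 -0.02  -0.018]
  t 11.600 b 1.36 mm [1.31 1.4 ] L 202.98 R 359.73 lips 49.65 508.34
```

{"op": "apply_moves", "data": {"increments": [[0, 0, 0, 0.0007, 0.01, 0, 1], [0, 0, 0, 0.0014, 0.02, 0, 1], [0, 0, 0, 0.002, 0.03, 0, 1], [0, 0, 0, 0.0027, 0.04, 0, 1], [0, 0, 0, 0.0034, 0.05, 0, 1], [0, 0, 0, 0.0041, 0.06, 0, 1], [0, 0, 0, 0.0047, 0.07, 0, 1], [0, 0, 0, 0.0054, 0.08, 0, 1], [0, 0, 0, 0.0061, 0.09, 0, 1]]}}

```text
clock: 12.78
tool_pos: [0.5385, 0.1593, 0.2106]
tcp_rot: [0.028, 1.0, -0.0, 0.0]
force: [-0.4, -0.3, -7.3]
opening: 0.0195
```

{"op": "apply_moves", "data": {"increments": [[-0.5, 0, 0, 0.0006, 0.0094, 0, 1], [-0.5, 0, 0, 0.0012, 0.0175, 0, 1], [-0.5, 0, 0, 0.0016, 0.0244, 0, 1], [-0.5, 0, 0, 0.002, 0.03, 0, 1], [-0.5, 0, 0, 0.0023, 0.0344, 0, 1], [-0.5, 0, 0, 0.0025, 0.0375, 0, 1], [-0.5, 0, 0, 0.0026, 0.0394, 0, 1], [-0.5, 0, 0, 0.0027, 0.04, 0, 1], [0, 0, 0, 0.0027, 0.04, 0, 1]]}}

```text
clock: 13.9
tool_pos: [0.538, 0.1985, 0.2105]
tcp_rot: [0.028, 1.0, -0.0, -0.0]
force: [-0.1, -0.3, -7.0]
opening: 0.0193
```

```bash
python3 -c "
from h import *
look(3,'pics/w9.png')"
```

```text
t 13.90 pos [0.538  0.1985 0.2105] tilt_x 0.027 deg (+: basket to +y) tilt_y 0.003 F [-0.06 -0.29 -6.95] M [ 0.02   0.072 -0.01 ]
  t 13.900 b 6.40 mm [6.34 6.46] L 211.70 R 368.50 lips 49.75 508.18
  t 13.950 b 5.93 mm [5.86 6.01] L 210.93 R 367.80 lips 49.81 508.27
  t 14.000 b 5.59 mm [5.5  5.67] L 210.28 R 367.17 lips 49.83 508.18
```

```bash
python3 - <<'E'
from sim import *
for p in([-.3,-.3,0,0,0,0],[-.3,-.2,0,0,0,0],[-.2,-.2,0,0,0,0],[-.3,0,0,0,0,0],[-.2,-.2,-.1,0,0,0,0]):
    for k in(0,.0025): print(p,k,[(float(a),float(b)) for a,b in sim(.0056,-.008,p,prev=0.0,k=k)])
E
```

```text
[-0.3, -0.3, 0, 0, 0, 0] 0 [(4.8, -6.0), (3.9, -7.6), (2.9, -8.9), (1.9, -6.9), (1.2, -4.0), (0.9, -1.0)]
[-0.3, -0.3, 0, 0, 0, 0] 0.0025 [(4.8, -5.7), (4.0, -7.1), (3.0, -8.3), (2.1, -6.2), (1.5, -3.2), (1.3, -0.2)]
[-0.3, -0.2, 0, 0, 0, 0] 0 [(4.8, -6.0), (4.0, -7.2), (3.0, -7.4), (2.2, -5.1), (1.8, -2.2), (1.7, 0.0)]
[-0.3, -0.2, 0, 0, 0, 0] 0.0025 [(4.8, -5.7), (4.0, -6.7), (3.2, -6.7), (2.5, -4.3), (2.1, -1.4), (2.1, 0.0)]
[-0.2, -0.2, 0, 0, 0, 0] 0 [(4.8, -5.6), (4.1, -5.6), (3.4, -5.5), (2.8, -3.3), (2.6, -0.5), (2.6, 0.0)]
[-0.2, -0.2, 0, 0, 0, 0] 0.0025 [(4.8, -5.3), (4.2, -5.1), (3.5, -4.9), (3.1, -2.5), (2.9, 0.0), (2.9, 0.0)]
[-0.3, 0, 0, 0, 0, 0] 0 [(4.8, -6.0), (4.0, -6.3), (3.3, -4.2), (3.0, -1.4), (2.9, 0.0), (2.9, 0.0)]
[-0.3, 0, 0, 0, 0, 0] 0.0025 [(4.8, -5.7), (4.1, -5.8), (3.5, -3.6), (3.2, -0.6), (3.2, 0.0), (3.2, 0.0)]
[-0.2, -0.2, -0.1, 0, 0, 0, 0] 0 [(4.8, -5.6), (4.1, -5.6), (3.4, -6.0), (2.7, -4.9), (2.2, -2.3), (2.1, 0.0), (2.1, 0.0)]
[-0.2, -0.2, -0.1, 0, 0, 0, 0] 0.0025 [(4.8, -5.3), (4.2, -5.1), (3.5, -5.3), (2.9, -4.1), (2.6, -1.4), (2.5, 0.0), (2.5, 0.0)]
```

{"op": "apply_moves", "data": {"increments": [[-0.3, 0, 0, 0, 0, 0, 1], [-0.35, 0, 0, 0, 0, 0, 1], [0, 0, 0, 0, 0, 0, 1], [0, 0, 0, 0, 0, 0, 1], [0, 0, 0, 0, 0, 0, 1], [0, 0, 0, 0, 0, 0, 1], [0, 0, 0, 0, 0, 0, 1]]}}

```text
clock: 14.92
tool_pos: [0.538, 0.1988, 0.2105]
tcp_rot: [0.028, 1.0, 0.0, -0.0]
force: [0.9, -0.8, -6.3]
opening: 0.0192
```

```bash
python3 -c "
from h import *
look(2,'pics/w10.png')
cv2.imwrite('pics/s10.png',viewer.grab_frame('scene')[:,:,::-1]); cv2.imwrite('pics/t10.png',viewer.grab_frame('top')[:,:,::-1])
a=cv2.imread('pics/s10.png')[100:280,220:400]; b=cv2.imread('pics/w10.png')
cv2.imwrite('pics/c10.png',np.hstack([cv2.resize(a,(420,420),interpolation=cv2.INTER_CUBIC),cv2.resize(b,None,fx=.66,fy=.66)[:420] if 0 else cv2.copyMakeBorder(cv2.resize(b,(373,280)),0,140,0,0,0)]))
look(1)"
```

```text
t 14.93 pos [0.538  0.1988 0.2105] tilt_x -0.001 deg (+: basket to +y) tilt_y 0.001 F [ 0.92 -0.75 -6.34] M [ 0.036  0.025 -0.007]
  t 14.925 b 2.45 mm [2.39 2.51] L 204.85 R 361.66 lips 49.81 508.18
  t 14.975 b 2.44 mm [2.38 2.51] L 204.84 R 361.66 lips 49.81 508.19
t 15.12 pos [0.538  0.1987 0.2105] tilt_x 0.002 deg (+: basket to +y) tilt_y 0.002 F [-0.22 -0.07 -6.03] M [ 0.052  0.045 -0.069]
  t 15.125 b 2.44 mm [2.38 2.5 ] L 204.84 R 361.65 lips 49.82 508.19
```

View pics/c10.png

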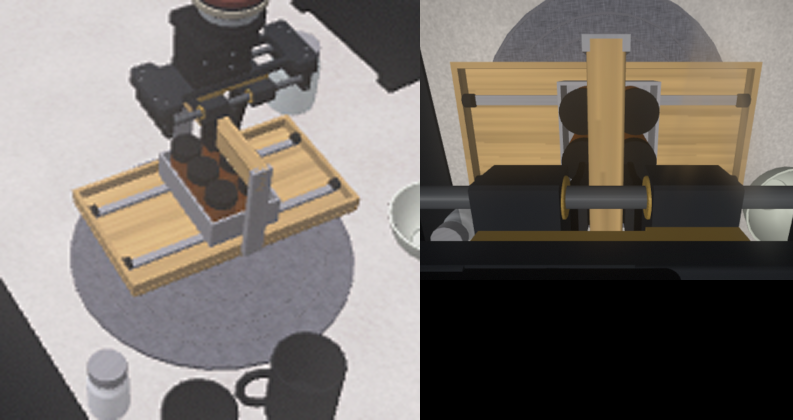

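```bash
python3 - <<'E'
from sim import *
for p in([-.3,-.3,0,0,0,0],[-.4,-.3,0,0,0,0],[-.4,-.4,0,0,0,0],[-.5,-.4,0,0,0,0]):
    print(p,[(float(a),float(b)) for a,b in sim(.00244,0,p,prev=0.0,k=.001)])
E
```

```text
[-0.3, -0.3, 0, 0, 0, 0] [(2.4, -0.0), (2.3, -2.0), (1.9, -3.6), (1.6, -1.9), (1.5, 0.0), (1.5, 0.0)]
[-0.4, -0.3, 0, 0, 0, 0] [(2.4, -0.2), (2.2, -3.3), (1.6, -5.3), (1.1, -3.5), (0.8, -0.8), (0.8, 0.0)]
[-0.4, -0.4, 0, 0, 0, 0] [(2.4, -0.2), (2.2, -3.7), (1.5, -6.8), (0.7, -5.4), (0.2, -2.6), (0.1, 0.0)]
[-0.5, -0.4, 0, 0, 0, 0] [(2.4, -0.5), (2.1, -5.2), (1.2, -8.5), (0.2, -7.1), (-0.5, -4.2), (-0.9, -1.2)]
```

{"op": "apply_moves", "data": {"increments": [[-0.4, 0, 0, 0, 0, 0, 1], [-0.42, 0, 0, 0, 0, 0, 1], [0, 0, 0, 0, 0, 0, 1], [0, 0, 0, 0, 0, 0, 1], [0, 0, 0, 0, 0, 0, 1], [0, 0, 0, 0, 0, 0, 1], [0, 0, 0, 0, 0, 0, 1]]}}

```text
clock: 16.05
tool_pos: [0.538, 0.1988, 0.2105]
tcp_rot: [0.028, 1.0, -0.0, -0.0]
force: [0.5, 0.2, -5.7]
opening: 0.0197
```

```bash
python3 -c "
from h import *
look(2)
n='top'; im=cv2.imread('pics/t10.png')
b=cv2.GaussianBlur(im,(5,5),0).astype(int)
cv2.imwrite('pics/t10c.png',cv2.resize(im[130:300,140:310],(800,800))[:600])"
```

```text
t 16.05 pos [0.538  0.1988 0.2105] tilt_x 0.002 deg (+: basket to +y) tilt_y 0.002 F [ 0.49  0.22 -5.68] M [ 0.024 -0.029  0.003]
  t 16.050 b -1.10 mm [-1.17 -1.03] L 198.71 R 355.55 lips 49.81 508.28
  t 16.100 b -1.10 mm [-1.17 -1.03] L 198.72 R 355.55 lips 49.82 508.27
```

The basket is at rest at −1.1 mm, which is centred. I'll hold still for more than 6 s.

{"op": "apply_moves", "data": {"increments": [[0, 0, 0, 0, 0, 0, 1], [0, 0, 0, 0, 0, 0, 1], [0, 0, 0, 0, 0, 0, 1], [0, 0, 0, 0, 0, 0, 1], [0, 0, 0, 0, 0, 0, 1], [0, 0, 0, 0, 0, 0, 1], [0, 0, 0, 0, 0, 0, 1], [0, 0, 0, 0, 0, 0, 1], [0, 0, 0, 0, 0, 0, 1], [0, 0, 0, 0, 0, 0, 1]]}}

```text
clock: 17.4
tool_pos: [0.538, 0.1988, 0.2105]
tcp_rot: [0.028, 1.0, 0.0, -0.0]
force: [0.8, -0.2, -6.6]
opening: 0.0197
```

{"op": "apply_moves", "data": {"increments": [[0, 0, 0, 0, 0, 0, 1], [0, 0, 0, 0, 0, 0, 1], [0, 0, 0, 0, 0, 0, 1], [0, 0, 0, 0, 0, 0, 1], [0, 0, 0, 0, 0, 0, 1], [0, 0, 0, 0, 0, 0, 1], [0, 0, 0, 0, 0, 0, 1], [0, 0, 0, 0, 0, 0, 1], [0, 0, 0, 0, 0, 0, 1], [0, 0, 0, 0, 0, 0, 1]]}}

```text
clock: 18.65
tool_pos: [0.538, 0.1987, 0.2105]
tcp_rot: [0.028, 1.0, -0.0, -0.0]
force: [0.3, -0.5, -6.0]
opening: 0.02
```

```bash
python3 -c "
from h import *
look(1)"
```

```text
t 18.65 pos [0.538  0.1987 0.2105] tilt_x 0.001 deg (+: basket to +y) tilt_y 0.003 F [ 0.34 -0.54 -6.04] M [ 0.062 -0.003 -0.034]
  t 18.650 b -1.10 mm [-1.18 -1.03] L 198.70 R 355.55 lips 49.81 508.28
```

View pics/t10c.png

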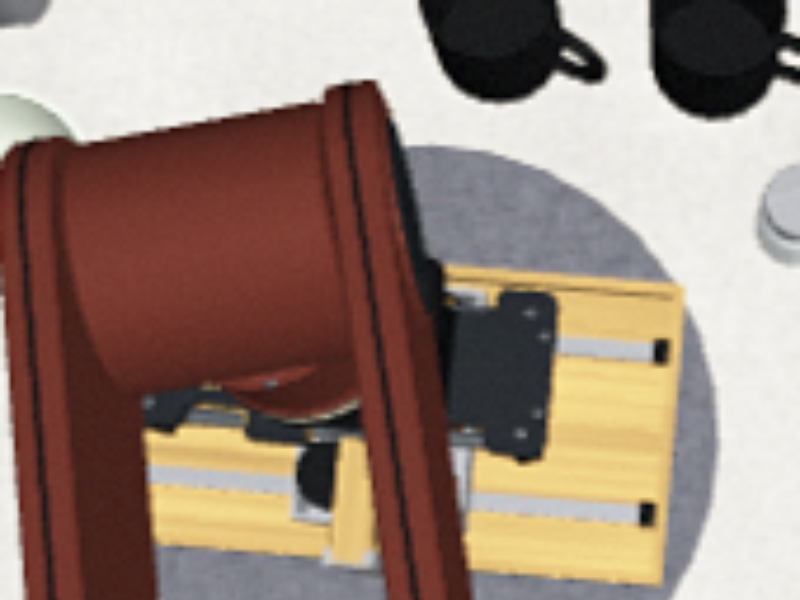

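{"op": "apply_moves", "data": {"increments": [[0, 0, 0, 0, 0, 0, 1], [0, 0, 0, 0, 0, 0, 1], [0, 0, 0, 0, 0, 0, 1], [0, 0, 0, 0, 0, 0, 1], [0, 0, 0, 0, 0, 0, 1], [0, 0, 0, 0, 0, 0, 1], [0, 0, 0, 0, 0, 0, 1], [0, 0, 0, 0, 0, 0, 1], [0, 0, 0, 0, 0, 0, 1], [0, 0, 0, 0, 0, 0, 1]]}}

```text
clock: 19.95
tool_pos: [0.538, 0.1988, 0.2105]
tcp_rot: [0.028, 1.0, -0.0, 0.0]
force: [-0.1, -0.2, -6.0]
opening: 0.0193
```

{"op": "apply_moves", "data": {"increments": [[0, 0, 0, 0, 0, 0, 1], [0, 0, 0, 0, 0, 0, 1], [0, 0, 0, 0, 0, 0, 1], [0, 0, 0, 0, 0, 0, 1], [0, 0, 0, 0, 0, 0, 1], [0, 0, 0, 0, 0, 0, 1], [0, 0, 0, 0, 0, 0, 1], [0, 0, 0, 0, 0, 0, 1], [0, 0, 0, 0, 0, 0, 1], [0, 0, 0, 0, 0, 0, 1]]}}

```text
clock: 21.2
tool_pos: [0.538, 0.1987, 0.2105]
tcp_rot: [0.028, 1.0, -0.0, -0.0]
force: [-0.3, 0.2, -7.5]
opening: 0.0193
```

{"op": "apply_moves", "data": {"increments": [[0, 0, 0, 0, 0, 0, 1], [0, 0, 0, 0, 0, 0, 1], [0, 0, 0, 0, 0, 0, 1], [0, 0, 0, 0, 0, 0, 1], [0, 0, 0, 0, 0, 0, 1], [0, 0, 0, 0, 0, 0, 1], [0, 0, 0, 0, 0, 0, 1], [0, 0, 0, 0, 0, 0, 1], [0, 0, 0, 0, 0, 0, 1], [0, 0, 0, 0, 0, 0, 1]]}}

```text
clock: 22.45
tool_pos: [0.538, 0.1988, 0.2105]
tcp_rot: [0.028, 1.0, -0.0, 0.0]
force: [-0.2, -0.0, -6.3]
opening: 0.0199
```

```bash
python3 -c "
from h import *
look(1)"
```

```text
t 22.45 pos [0.538  0.1988 0.2105] tilt_x 0.000 deg (+: basket to +y) tilt_y -0.001 F [-0.21 -0.02 -6.29] M [ 0.003  0.046 -0.034]
  t 22.450 b -1.11 mm [-1.17 -1.04] L 198.71 R 355.54 lips 49.82 508.28
```

{"op": "apply_moves", "data": {"increments": [[0, 0, 0, 0, 0, 0.003, 1], [0, 0, 0, 0, 0, 0.01, 1], [0, 0, 0, 0, 0, 0.019, 1], [0, 0, 0, 0, 0, 0.028, 1], [0, 0, 0, 0, 0, 0.037, 1], [0, 0, 0, 0, 0, 0.046, 1], [0, 0, 0, 0, 0, 0.055, 1], [0, 0, 0, 0, 0, 0.063, 1], [0, 0, 0, 0, 0, 0.069, 1], [0, 0, 0, 0, 0, 0.073, 1]]}}

```text
clock: 23.75
tool_pos: [0.538, 0.1988, 0.1372]
tcp_rot: [0.028, 1.0, -0.0, -0.0]
force: [1.2, 0.0, -6.5]
opening: 0.0195
```

{"op": "apply_moves", "data": {"increments": [[0, 0, 0, 0, 0, 0.002, 1], [0, 0, 0, 0, 0, 0.004, 1], [0, 0, 0, 0, 0, 0.006, 1], [0, 0, 0, 0, 0, 0.0075, 1], [0, 0, 0, 0, 0, 0.009, 1], [0, 0, 0, 0, 0, 0.01, 1], [0, 0, 0, 0, 0, 0.01, 1]]}}

```text
clock: 24.62
tool_pos: [0.538, 0.1987, 0.1275]
tcp_rot: [0.028, 1.0, -0.0, -0.0]
force: [-0.8, 0.1, -5.9]
opening: 0.0196
```

```bash
python3 -c "
from h import *
look(2)"
```

```text
t 24.62 pos [0.538  0.1987 0.1275] tilt_x 0.003 deg (+: basket to +y) tilt_y 0.009 F [-0.79  0.07 -5.94] M [ 0.01  -0.047  0.041]
  t 24.625 b -1.23 mm [-1.29 -1.17] L 198.49 R 355.30 lips 49.83 508.24
  t 24.675 b -1.25 mm [-1.31 -1.19] L 198.49 R 355.30 lips 49.83 508.32
```

Not yet on the mat, so I'll keep lowering slowly, 0.5 mm per row.

{"op": "apply_moves", "data": {"increments": [[0, 0, 0, 0, 0, 0.0005, 1], [0, 0, 0, 0, 0, 0.001, 1], [0, 0, 0, 0, 0, 0.0015, 1], [0, 0, 0, 0, 0, 0.002, 1], [0, 0, 0, 0, 0, 0.002, 1]]}}

```text
clock: 25.35
tool_pos: [0.538, 0.1988, 0.1255]
tcp_rot: [0.028, 1.0, -0.0, -0.0]
force: [-0.6, 0.8, -6.7]
opening: 0.0196
```

```bash
python3 -c "
from h import *
look(2)"
```

```text
t 25.35 pos [0.538  0.1988 0.1255] tilt_x 0.001 deg (+: basket to +y) tilt_y 0.004 F [-0.56  0.8  -6.66] M [ 0.005  0.029 -0.04 ]
  t 25.350 b -1.21 mm [-1.27 -1.15] L 198.50 R 355.30 lips 49.82 508.20
  t 25.400 b -1.22 mm [-1.28 -1.16] L 198.48 R 355.30 lips 49.83 508.21
```

{"op": "apply_moves", "data": {"increments": [[0, 0, 0, 0, 0, 0.0004, 1], [0, 0, 0, 0, 0, 0.0008, 1], [0, 0, 0, 0, 0, 0.0012, 1], [0, 0, 0, 0, 0, 0.0012, 1]]}}

```text
clock: 25.95
tool_pos: [0.5381, 0.1988, 0.1255]
tcp_rot: [0.028, 1.0, -0.0, 0.0]
force: [-4.0, -1.7, 4.2]
opening: 0.0199
```

```bash
python3 -c "
from h import *
look(2)"
```

```text
t 25.95 pos [0.5381 0.1988 0.1255] tilt_x 0.004 deg (+: basket to +y) tilt_y -0.009 F [-4.04 -1.74  4.21] M [-0.263  1.013  0.035]
  t 25.950 b -1.22 mm [-1.29 -1.15] L 198.49 R 355.34 lips 49.83 508.25
  t 26.000 b -1.23 mm [-1.29 -1.16] L 198.49 R 355.33 lips 49.84 508.25
```

{"op": "apply_moves", "data": {"increments": [[0, 0, 0, 0, 0, -0.0003, 1], [0, 0, 0, 0, 0, -0.0005, 1], [0, 0, 0, 0, 0, -0.0005, 1], [0, 0, 0, 0, 0, -0.0005, 1]], "grip_force": 5}}

```text
clock: 26.55
tool_pos: [0.5381, 0.1988, 0.1255]
tcp_rot: [0.028, 1.0, -0.0, 0.0]
force: [-4.3, -1.5, 4.4]
opening: 0.0201
```

{"op": "apply_moves", "data": {"increments": [[0, 0, 0, 0, 0, 0, 0.75], [0, 0, 0, 0, 0, 0, 0.7], [0, 0, 0, 0, 0, 0, 0.6], [0, 0, 0, 0, 0, 0, 0.4], [0, 0, 0, 0, 0, 0, 0.2], [0, 0, 0, 0, 0, 0, 0.1], [0, 0, 0, 0, 0, 0, 0.1], [0, 0, 0, 0, 0, 0, 0.1]]}}

```text
clock: 27.55
tool_pos: [0.538, 0.1988, 0.1248]
tcp_rot: [0.028, 1.0, 0.0, -0.0]
force: [0.2, 0.8, -0.2]
opening: 0.0747
```

```bash
python3 -c "
from h import *
look(2); print(arm.read_state()['opening'])"
```

```text
t 27.55 pos [0.538  0.1988 0.1248] tilt_x -0.001 deg (+: basket to +y) tilt_y 0.000 F [ 0.21  0.82 -0.17] M [0.072 0.018 0.009]
  t 27.550 b 4.57 mm [4.32 4.83] L 198.18 R 355.67 lips 49.59 488.34
  t 27.600 b 4.55 mm [4.29 4.81] L 198.16 R 355.66 lips 49.61 488.36
0.0768437489042049
```

{"op": "apply_moves", "data": {"increments": [[0, 0, 0, 0, 0, -0.005, 0.05], [0, 0, 0, 0, 0, -0.015, 0], [0, 0, 0, 0, 0, -0.03, 0], [0, 0, 0, 0, 0, -0.05, 0], [0, 0, 0, 0, 0, -0.075, 0], [0, 0, 0, 0, 0, -0.1, 0], [0, 0, 0, 0, 0, -0.125, 0], [0, 0, 0, 0, 0, -0.145, 0], [0, 0, 0, 0, 0, -0.15, 0], [0, 0, 0, 0, 0, -0.15, 0]]}}

```text
clock: 28.9
tool_pos: [0.538, 0.1988, 0.2748]
tcp_rot: [0.028, 1.0, 0.0, 0.0]
force: [0.5, 0.3, -0.7]
opening: 0.0871
```

```bash
python3 - <<'E'
from h import *
s=arm.read_state(); print(s["clock"],s["tool_pos"],s["force"])
c=cam("wrist"); w=viewer.grab_frame("wrist"); b=viewer.grab_frame("scene")
w2=viewer.grab_frame("wrist"); print("change",np.abs(w.astype(int)-w2).max())
cv2.imwrite("pics/wf.png",w[:,:,::-1]); cv2.imwrite("pics/sf.png",b[:,:,::-1])
a=cv2.resize(b[90:300,200:450,::-1],(400,336),interpolation=cv2.INTER_CUBIC); ww=cv2.resize(w[:,:,::-1],(400,300))
cv2.imwrite("pics/cf.png",np.hstack([a,cv2.copyMakeBorder(ww,0,36,0,0,0)]))
E
```

```text
28.9 [0.53795654 0.19875204 0.27483395] [ 0.53545514  0.33608104 -0.70498467]
change 102
```

View pics/cf.png

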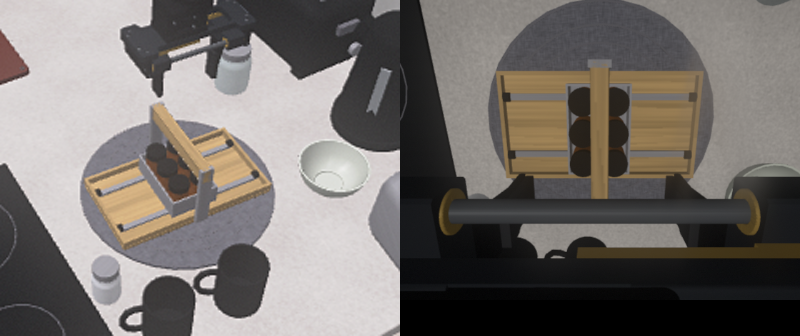

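```bash
python3 - <<'E'
from h import *
a,b=[viewer.grab_frame("wrist").astype(int) for _ in(0,1)]
d=np.abs(a-b)[60:260,100:460].max(2); print("change",d.max(),(d>20).sum(),arm.read_state()["clock"],np.abs(arm.read_state()["qvel"]).max())
if (d>20).sum()<30: print(arm.sign_off())
E
```

```text
change 34 19 29.15 0.004576492111214314
the job is handed in; nothing more can be done
None
```

The caddy is on the middle of the placemat, with its basket at rest within about 1.2 mm of the middle. I handed the job in at about 29 s of the 66 s allowed.

- **Lift and carry:** I gripped the bar and lifted the caddy. Tilts of up to about 0.6° brought the basket in from about −46 mm. I then carried it over the mat with matching tilts while starting and stopping. In every reading the basket stayed within about −47 mm to +6 mm, so it never came near the ±90 mm stops.
- **Hold:** With the caddy about 85 mm above the mat, the basket sat at −1.1 mm without moving from 16.05 s to 22.45 s, about 6.4 s.
- **Set-down:** I lowered it about 0.4 mm per row (1/8 s) at the end. The largest force seen at touch-down was about 6 N. I opened the gripper and raised it 150 mm straight up.

**Last checks:**
- **Final pictures:** The caddy is centred on the mat. The mugs, sugar jar, pepper pot and bowl looked undisturbed.
- **Basket reading after release:** The tracker showed +4.6 mm because it picked the wrong lip edge. Corrected with the earlier lip position, it is about −1.2 mm.
- **Picture comparison:** The first pair of pictures after raising the arm differed, which I put down to the arm still settling. A second pair over the caddy differed in only 19 pixels, so I took the basket to be at rest.
- **Mat centre:** The two cameras' estimates differed by about 3 mm in x and 4 mm in y, and I aimed for the middle of them.

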